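# Clear the pile off the graphite pad and park everything in its tray

### The job

Things have been piled on the black graphite pad: take the pile apart without moving the loaded pad, and lay each thing flat in the middle of its own tray: the matchbox squarely in the red tray, the yellow wax block squarely in the green tray, the roll of tape in the round wooden dish, and last of all the cleared graphite pad, lengthwise, in the long grey tray with the cork floor. Set things down rather than dropping them, and leave the brass mould standing where it is.

Things in the scene. Friction and masses are not known exactly. Their poses are not given: they have to be found in the camera images.
- graphite_pad: Plain black graphite slab under the pile, 144 (x) x 64 (y) x 22 (z) mm, edges rounded 3 mm, 0.29 to 0.47 kg, lying loose on the table. Origin: centre of its underside, z up. Grip it across its 64 mm (y). The wax block lies on it at about x = +44 mm, the tape roll at about x = -34 mm.
- wax_block: Plain yellow block of beeswax, 43 (x) x 64 (y) x 26 (z) mm, lying on the graphite pad with its 64 mm across the pad; the tape roll is only about 22 mm away from it along the pad, so take it by its two 43 mm wide ends (across its 64 mm). 0.05 to 0.08 kg. Origin: centre of its underside, z up.
- tape_roll: Blue roll of tape lying flat on the graphite pad, under the matchbox: outer diameter 67 mm, hole 28 mm, 19 mm high, 0.05 kg. It is about as wide as the pad, whose top face is 22 mm above the table. Origin: centre of its underside, z up (the axis of the roll).
- matchbox: Matchbox, cream with dark red edges, 36 (x) x 53 (y) x 15 (z) mm, on top of the tape roll, its underside 41 mm above the table and its 53 mm along the pad; 0.015 kg. Grip across its 36 mm (x). Origin: centre of its underside, z up.
- pad_tray: Long low tray of grey painted sheet metal with a light brown cork floor, for the graphite pad: 174 (x, its length) x 104 (y) mm outside, floor 3 mm above the table, rim 5 mm thick with its top 6 mm above the table. Fixed. Origin: centre of its underside on the table, z up.
- wax_tray: Square low green tray, for the wax block: 96 x 96 mm outside (sides along x and y), floor 3 mm above the table, rim 5 mm thick with its top 6 mm above the table. Fixed. Origin: centre of its underside, z up.
- match_tray: Square low red tray, for the matchbox: otherwise the same as the green one, 96 x 96 mm outside, floor at 3 mm, rim 5 mm thick with its top at 6 mm. Fixed. Origin: centre of its underside, z up.
- tape_dish: Round low wooden dish, for the roll of tape: 102 mm across, 94 mm inside the rim, floor 3 mm above the table, rim top 6 mm above the table. Fixed. Origin: centre of its underside, z up.
- optic_mould: Bystander: brass cup-shaped mould, 64 mm across, 56 mm high, 0.62 kg, standing loose on the table among the trays; stays where it is. Origin: centre of its underside, z up.
There are look-alikes about, which are no part of the job. Of the things that look like the tape_roll, the smaller one is meant.

How it is judged:
By the outcome, as a careful person would: the job done as asked, in the order asked, and still so for the second after the job is handed in, with the robot touching nothing.
It also fails if it takes over 99 s, if anything falls off the work surface, if the arm or the gripper's body presses on something with over 40 N, if the wrist force passes 120 N, or if a joint passes its speed limit or range.

### The arm

A 6-joint arm with a two-finger parallel gripper is mounted at the origin on a cart in front of the work surface, level with it; the furniture and walls round the work are solid. World frame = base frame: x ahead of the robot, y to its left, z up, the work surface at z = 0. Lengths are in m, angles in rad, forces in N, time in s.
With the tool pointing down it reaches from about 0.2 to 0.875 m from the base axis. Payload 3.4 kg.
Tool frame: the origin (TCP) lies between the finger pads; the fingertips stand 25 mm ahead of it and the grasp point (between the pads) lies 6 mm ahead of it (r.nose_length is the z of the fingertips in the tool frame, in m); z points along the fingers, x is the direction in which the jaws open and shut, and the axes are right-handed (so a half turn about z gives the same grasp; the last joint's range is limited). The gripper opens to 94 mm and grips with 3 to 60 N. Pads are 16 mm wide; open, the fingers measure 119 mm over their backs; the gripper's body (75 mm by 177 mm) begins 78 mm behind the grasp point.
Start: joints at [1.068, 0.276, 1.505, -0, 1.361, -0.121], TCP at [0.214, 0.534, 0.198] pointing down, gripper open.
Joint ranges: [-2.89, 2.89], [-0.75, 2.08], [0.22, 2.7], [-1.18, 4.32], [0.11, 2.71], [-2.7, 2.7]. Speed limits (rad/s): [2.57, 2.57, 3.14, 3.14, 3.14, 3.14].

### API

Orientations are given as a unit quaternion [w, x, y, z].
In Python, from plant import r, gripper_to, inverse_kinematics, vision, models, telemetry gives the robot as it stands. Calls block until the motion is done:
- r.move_to(position, orientation): joint-space move of the TCP to a pose.
- r.move_l(position, rot=None, vel=0.15, guard=None): straight line of the TCP; rot=None keeps the orientation; vel is the mean speed in m/s. With guard (N) it stops when the force on the tool has changed by that much, and returns True; else False.
- r.movej(angles): joint-space move.
- gripper_to(opening, f_grip=None): finger opening in m; f_grip is the grip in N (None keeps the last); returns when the fingers have stopped.
- r.hold(seconds).
- inverse_kinematics(position, orientation): joint angles nearest the present ones, or None.
- vision.snapshot(name): name is "scene" or "top" or "wrist"; returns the picture (420x560x3 uint8, red, green, blue); there is no depth.
- vision.get_calibration(name): a dict with "fx", "fy", "cx", "cy" (pixels), "position" and "orientation" of the camera in the world. Camera axes: x right, y down, z forward; pixel columns grow to the right and rows downward; lengths in m; the calibration is good to about 2 mm. A picture is of the moment at which its call begins: read the wrist's pose just before it. get_calibration takes no time and is no camera call; for the wrist camera it gives the pose at the moment of the call.
A pose or a line that the arm cannot do raises r.PlanningError and nothing moves.
- r.sign_off(): hands the job in, once; it reports no verdict.
Trained networks look in the newest picture that a camera, given by its name, has taken for a name from the list of things; names that differ only in an ending like _2 or _b are one class to them, and where a whole thing is asked for, a point or a joint stands for the part that bears it (a point fixed in the world has none). Each returns a list of dicts, best first, with "score" (0 to 1); they miss things now and then, are a little off and sometimes report something else, mostly with a low value. They report only what shows in the picture. A call takes as long as a camera call. They do not tell look-alikes from the thing itself.
- models.boxes_of(thing, camera): "at" ([x, y, z] in m, in world coordinates, good to about 4 mm: the middle of the surface that is visible of it).
- models.regions_of(thing, camera): "pixels" (420x560 bool, what is visible of it).
- models.mark_of(thing, camera): "at" ([x, y, z] in m, in world coordinates, good to about 4 mm: a listed point, or the origin of a listed thing).
Readings, each from a call of its own:
- telemetry.current_t(): time.
- telemetry.current_joints(): joint angles.
- telemetry.current_dq(): joint speeds.
- telemetry.current_joint_efforts(): joint torques, N m.
- telemetry.current_ee_pos(): TCP position.
- telemetry.current_tool_rot(): TCP orientation.
- telemetry.current_wrist_force(): force on the tool from outside, world axes, zero at the start.
- telemetry.current_torque(): the same for the moment, N m.
- telemetry.current_opening(): finger opening in m.
Only numpy, scipy, OpenCV 4.12 (cv2) and the standard library are available. Lean on these libraries where they do the work, as an engineer would, in place of code of your own. Each camera call takes 0.05 s, during which the arm holds its last target.

## Working session

There is one attempt and no reset: what is moved stays moved. The work goes in short steps, each a Python script; the robot and the scene stay as the last script left them, time stands still between calls to the robot, and variables do not carry over. Pictures are saved under pics/ and viewed, and the job is handed in when it is done.

```bash
ls; mkdir -p pics; python3 - <<'E'
from plant import r, vision, telemetry
import cv2
for n in ("scene","top","wrist"):
    im=vision.snapshot(n); cv2.imwrite(f"pics/a_{n}.png",im[:,:,::-1])
    c=vision.get_calibration(n); print(n,c)
print(telemetry.current_t(),telemetry.current_tool_rot(),r.nose_length)
E
```

```text
pics
scene {'fx': 472.15660801607413, 'fy': 472.15660801607413, 'cx': 276.7880757302301, 'cy': 212.74980099069595, 'position': array([ 0.09365214, -0.53827132,  0.89519352]), 'orientation': array([-0.30707744,  0.89204451, -0.31617019,  0.09998224])}
top {'fx': 448.76727445378935, 'fy': 448.76727445378935, 'cx': 277.06617106008264, 'cy': 208.2806926247233, 'position': array([ 0.33120164, -0.03810552,  1.30894354]), 'orientation': array([ 0.0597414 , -0.70157194,  0.70859332, -0.04607912])}
wrist {'fx': 292.2689721412816, 'fy': 292.2689721412816, 'cx': 278.1916418992128, 'cy': 207.6341569447491, 'position': array([0.14302915, 0.56180697, 0.38322646]), 'orientation': array([0.11143901, 0.82068322, 0.55546508, 0.07428963])}
0.15 [ 3.13615233e-04  8.28423249e-01  5.60102177e-01 -6.10372813e-04] 0.025
```

View pics/a_scene.png

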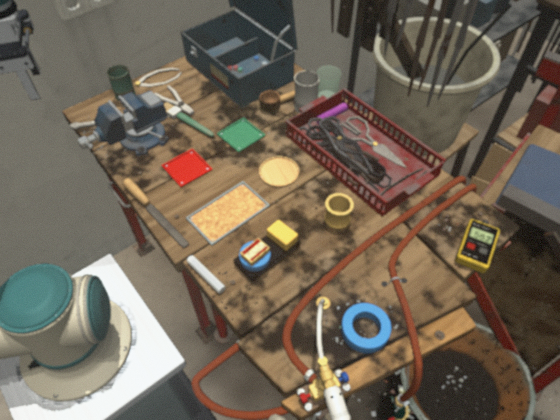

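View pics/a_top.png

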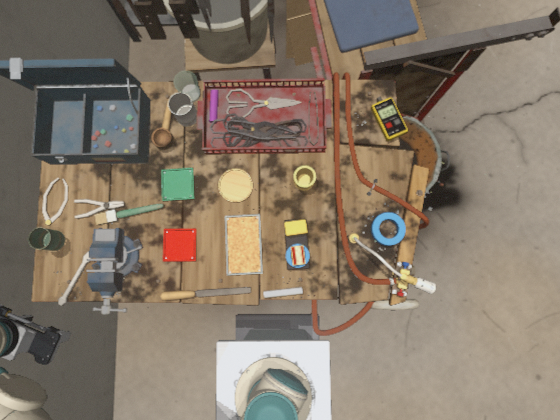

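View pics/a_wrist.png

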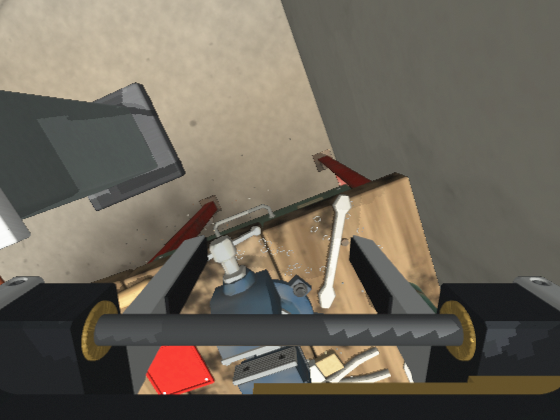

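The top view shows the pile at (297,245): the matchbox on the blue roll at (297,255) and the wax at (296,227). It also shows the red tray (180,245), green tray (177,184), dish (236,185), cork tray (243,245) and mould (305,178). The big blue ring at (388,229) is a look-alike. Next I measure these from two views.

```bash
cat > h.py <<'E'
from plant import r, gripper_to, inverse_kinematics, vision, models, telemetry
import numpy as np, cv2
from scipy.spatial.transform import Rotation as R
def rot(q): return R.from_quat([q[1],q[2],q[3],q[0]])
def ray(c,u,v):
    d=rot(c["orientation"]).apply(np.stack([(np.asarray(u,float)-c["cx"])/c["fx"],(np.asarray(v,float)-c["cy"])/c["fy"],np.ones(np.shape(u))],-1))
    return np.array(c["position"]),d
def onz(c,u,v,z):
    o,d=ray(c,u,v); return o+d*((z-o[2])/d[...,2])[...,None]
def tri(rays):
    A=np.zeros((3,3));b=np.zeros(3)
    for o,d in rays:
        d=d/np.linalg.norm(d);P=np.eye(3)-np.outer(d,d);A+=P;b+=P@o
    x=np.linalg.solve(A,b); return x,max(np.linalg.norm(np.cross(x-o,d/np.linalg.norm(d))) for o,d in rays)
def down(yaw): # tool z down, tool x at angle yaw in world
    q=(R.from_euler('z',yaw)*R.from_euler('x',np.pi)).as_quat(); return np.array([q[3],q[0],q[1],q[2]])
E
python3 - <<'E'
from h import *
np.set_printoptions(precision=4,suppress=True)
C={n:vision.get_calibration(n) for n in("top","scene")}
for n in C: vision.snapshot(n)
for t in "graphite_pad wax_block tape_roll matchbox pad_tray wax_tray match_tray tape_dish optic_mould".split():
    print("==",t)
    for n in C:
        reg=models.regions_of(t,n); mk=models.mark_of(t,n)
        for g in reg[:2]:
            v,u=np.nonzero(g["pixels"])
            if len(u)<5: continue
            h=cv2.minAreaRect(np.stack([u,v],1).astype(np.float32))
            print(n,"reg",round(g["score"],2),len(u),"c",u.mean().round(1),v.mean().round(1),"rect",np.round(h[0],1),np.round(h[1],1),round(h[2],1))
        for g in mk[:2]: print(n,"mark",round(g["score"],2),np.round(g["at"],4))
print(telemetry.current_t())
E
```

```text
== graphite_pad
top reg 0.73 295 c 296.2 246.0 rect [296.7 244. ] [50.  22.1] 86.4
top mark 0.92 [ 0.4193 -0.0753 -0.0047]
top mark 0.33 [ 0.6006  0.1071 -0.0021]
scene reg 0.7 796 c 266.8 257.7 rect [266.1 252. ] [30.8 65.4] 52.0
scene reg 0.25 831 c 240.8 134.4 rect [240.9 133.9] [27.5 36.6] 56.3
scene mark 0.84 [ 0.4209 -0.0719 -0.0028]
== wax_block
top reg 0.72 313 c 296.0 227.6 rect [295.9 227.5] [14.5 22. ] 83.7
top reg 0.4 330 c 296.9 246.5 rect [296.9 244.1] [50.1 22.2] 87.0
top mark 0.75 [ 0.4674 -0.0658  0.0221]
scene reg 0.57 569 c 281.9 234.7 rect [281.8 234.2] [28.9 21.3] 42.3
scene mark 0.63 [ 0.4683 -0.0706  0.0228]
== tape_roll
top reg 0.83 668 c 388.2 228.4 rect [388.  228.5] [33.1 33.5] 63.4
top reg 0.46 147 c 294.5 257.4 rect [296.3 255.4] [21.  22.7] 41.2
top mark 0.44 [ 0.3868 -0.0801  0.0223]
scene reg 0.67 350 c 254.6 262.7 rect [252.9 259.9] [30.8 24.6] 21.4
scene reg 0.61 1551 c 365.5 327.3 rect [366.5 327. ] [48. 49.] 90.0
scene mark 0.94 [ 0.4657 -0.335   0.0026]
scene mark 0.62 [ 0.3856 -0.0697  0.0204]
== matchbox
top reg 0.71 194 c 297.9 255.2 rect [297.
[... 832 characters left out ...]
 0.4241  0.2699 -0.0047]
scene reg 0.51 423 c 254.2 251.2 rect [254.3 251.3] [17.8 25.9] 50.2
scene mark 0.62 [ 0.4262  0.2709 -0.003 ]
== tape_dish
top reg 0.74 881 c 235.3 185.1 rect [236.  185.5] [33. 32.] 90.0
top mark 0.88 [ 0.5996  0.1071 -0.0046]
scene reg 0.82 973 c 278.0 171.2 rect [278. 171.] [30. 40.] 90.0
scene mark 0.8 [0.601  0.106  0.0003]
== optic_mould
top reg 0.71 441 c 304.4 177.6 rect [304.5 178. ] [24. 21.] 90.0
top mark 0.77 [ 0.6136 -0.0928 -0.0014]
top mark 0.31 [ 0.466  -0.0671  0.0249]
scene reg 0.74 813 c 337.6 210.5 rect [337.2 210.5] [27.1 35.2] 9.5
scene reg 0.27 475 c 254.5 251.0 rect [254.6 251.1] [18.6 27.5] 50.7
scene mark 0.56 [ 0.6128 -0.0918  0.0016]
2.05
```

```bash
python3 - <<'E'
from h import *
np.set_printoptions(precision=4,suppress=True)
c=vision.get_calibration("wrist"); T=rot(telemetry.current_tool_rot()); p=np.array(telemetry.current_ee_pos())
pc=T.inv().apply(c["position"]-p); Rc=T.inv()*rot(c["orientation"])
print(pc,Rc.as_matrix())
# choose yaw options; pixel (278,170) to hit target
_,d=ray(dict(c,orientation=[1,0,0,0]),278,150)
for name,tg in (("pile",(0.42,-0.073,0.03)),("mid",(0.51,0.15,0.003))):
  for yaw in (np.pi/2,-np.pi/2):
    q=down(yaw); Tn=rot(q)
    for z in (0.15,0.2,0.3):
      dw=Tn.apply(Rc.apply(d)); o=Tn.apply(pc)+np.array([0,0,z])
      s=(tg[2]-o[2])/dw[2]; xy=np.array(tg)-(o+dw*s)
      P=[xy[0],xy[1],z]; j=inverse_kinematics(P,q)
      print(name,round(yaw,2),z,np.round(P,3),None if j is None else np.round(j,2))
E
```

```text
[-0.0002 -0.0766 -0.1854] [[ 1.      0.0009 -0.0003]
 [-0.0008  0.9641  0.2656]
 [ 0.0006 -0.2656  0.9641]]
pile 1.57 0.15 [ 0.474 -0.072  0.15 ] [-0.3   0.17  1.78  0.    1.2  -1.87]
pile 1.57 0.2 [ 0.47  -0.072  0.2  ] [-0.3   0.12  1.7   0.    1.32 -1.87]
pile 1.57 0.3 [ 0.463 -0.072  0.3  ] [-0.3   0.07  1.52  0.    1.55 -1.87]
pile -1.57 0.15 [ 0.366 -0.074  0.15 ] [-0.39  0.    1.97 -0.    1.17  1.19]
pile -1.57 0.2 [ 0.37  -0.074  0.2  ] [-0.38 -0.03  1.87 -0.    1.31  1.19]
pile -1.57 0.3 [ 0.377 -0.074  0.3  ] [-0.37 -0.07  1.65 -0.    1.55  1.2 ]
mid 1.57 0.15 [0.562 0.151 0.15 ] [ 0.14  0.32  1.57 -0.    1.26 -1.43]
mid 1.57 0.2 [0.558 0.151 0.2  ] [ 0.14  0.28  1.5  -0.    1.37 -1.43]
mid 1.57 0.3 [0.551 0.151 0.3  ] [ 0.15  0.23  1.32 -0.    1.59 -1.43]
mid -1.57 0.15 [0.458 0.149 0.15 ] [0.17 0.17 1.77 0.   1.2  1.74]
mid -1.57 0.2 [0.462 0.149 0.2  ] [0.17 0.14 1.68 0.   1.32 1.74]
mid -1.57 0.3 [0.469 0.149 0.3  ] [0.17 0.11 1.48 0.   1.56 1.74]
```

```bash
python3 - <<'E'
from h import *
import pickle
q=down(np.pi/2); out={}
for k,P in (("m1",(0.54,0.21,0.27)),("m2",(0.50,0.10,0.27)),("p1",(0.47,-0.035,0.17)),("p2",(0.47,-0.105,0.17))):
    r.move_to(P,q); c=vision.get_calibration("wrist"); im=vision.snapshot("wrist")
    things={"m":"pad_tray wax_tray match_tray tape_dish optic_mould","p":"graphite_pad wax_block tape_roll matchbox"}[k[0]].split()
    reg={t:models.regions_of(t,"wrist") for t in things}
    mk={t:models.mark_of(t,"wrist") for t in things}
    out[k]=(c,im,reg,mk); cv2.imwrite(f"pics/b_{k}.png",im[:,:,::-1])
    print(k,round(telemetry.current_t(),2),{t:[(round(g["score"],2),np.round(g["at"],3).tolist()) for g in mk[t][:2]] for t in things})
pickle.dump(out,open("v.pkl","wb"))
E
```

```text
m1 4.3 {'pad_tray': [(0.95, [0.425, 0.079, 0.003])], 'wax_tray': [(0.93, [0.606, 0.28, -0.001])], 'match_tray': [(0.75, [0.426, 0.268, -0.001])], 'tape_dish': [(0.8, [0.601, 0.108, 0.004])], 'optic_mould': [(0.78, [0.609, -0.098, 0.002])]}
m2 5.39 {'pad_tray': [(0.96, [0.424, 0.082, 0.002])], 'wax_tray': [(0.97, [0.603, 0.28, -0.001])], 'match_tray': [(0.6, [0.423, 0.267, -0.001])], 'tape_dish': [(0.88, [0.599, 0.105, 0.005])], 'optic_mould': [(0.58, [0.609, -0.094, 0.001])]}
p1 6.56 {'graphite_pad': [(0.71, [0.42, -0.074, 0.002])], 'wax_block': [(0.8, [0.465, -0.066, 0.022])], 'tape_roll': [(0.68, [0.469, -0.336, -0.004])], 'matchbox': [(0.83, [0.392, -0.073, 0.04])]}
p2 7.39 {'graphite_pad': [(0.88, [0.42, -0.076, 0.002]), (0.16, [0.462, -0.065, 0.022])], 'wax_block': [(0.73, [0.462, -0.064, 0.023])], 'tape_roll': [(0.9, [0.466, -0.333, -0.001])], 'matchbox': [(0.85, [0.391, -0.073, 0.041])]}
```

View pics/b_m1.png

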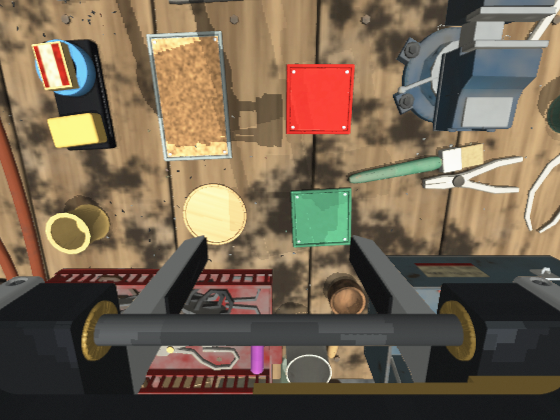

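View pics/b_p1.png

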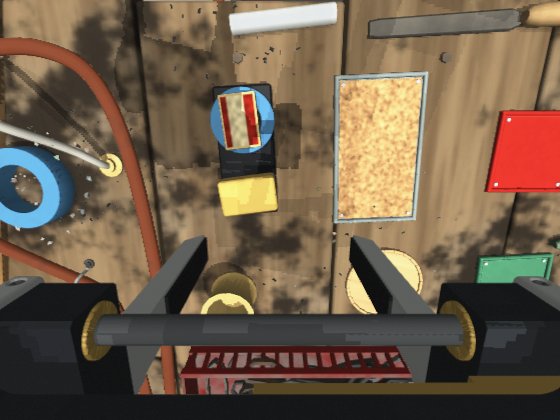

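View pics/b_p2.png

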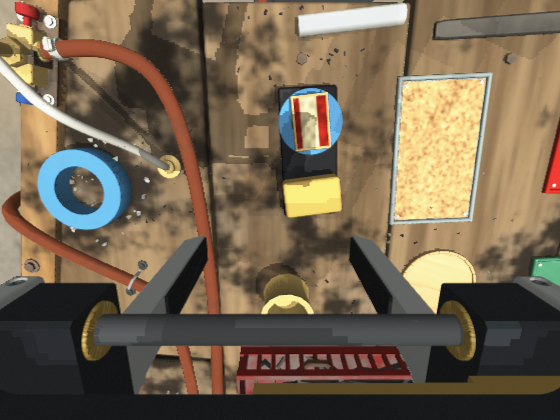

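In m1 the trays, dish and mould are clear: red at (320,98), green (321,216), dish (214,213), cork (190,95), mould (70,232). In p1 and p2 the pile shows the matchbox at (240,120) and (311,121), and the wax at (247,195) and (312,195). The big blue ring is off to the left. Next I fit box and cylinder models to the masks.

```bash
cat > fit.py <<'E'
from h import *
from scipy.optimize import least_squares
def proj(c,P):
    q=rot(c["orientation"]).inv().apply(P-np.array(c["position"]))
    return np.stack([q[:,0]/q[:,2]*c["fx"]+c["cx"],q[:,1]/q[:,2]*c["fy"]+c["cy"]],1)
def verts(shape,p):
    x,y,z,a=p
    if shape[0]=="box":
        sx,sy,h=shape[1:]; V=np.array([[i*sx/2,j*sy/2,k*h] for i in(-1,1) for j in(-1,1) for k in(0,1)])
    else:
        d,h=shape[1:]; t=np.linspace(0,2*np.pi,48,endpoint=False)
        V=np.concatenate([np.stack([d/2*np.cos(t),d/2*np.sin(t),0*t+k*h],1) for k in(0,1)])
    return R.from_euler('z',a).apply(V)+[x,y,z]
def contour(m):
    cs,_=cv2.findContours(m.astype(np.uint8),cv2.RETR_EXTERNAL,cv2.CHAIN_APPROX_NONE)
    return max(cs,key=len)[:,0].astype(float)
def fit(shape,p0,views,fixz=False):
    """views: list of (calib,mask)"""
    obs=[(c,contour(m)) for c,m in views]
    def res(p):
        p=np.array([*p[:2],p0[2],p[2]]) if fixz else np.array(p)
        if shape[0]!="box": p[3]=0
        out=[]
        for c,k in obs:
            h=cv2.convexHull(proj(c,verts(shape,p)).astype(np.float32))
            # mask boundary px centres lie ~0.5px inside true edge
            out+= [cv2.pointPolygonTest(h,(float(u),float(v)),True)-0.5 for u,v in k]
        return np.array(out)
    x0=[p0[0],p0[1],p0[3]] if fixz else p0
    s=least_squares(res,x0,loss="soft_l1",diff_step=1e-3,x_scale=[.01,.01,.1] if fixz else [.01,.01,.01,.1])
    e=res(s.x); return s.x,np.sqrt(np.mean(e**2))
E
python3 - <<'E'
from fit import *
import pickle
np.set_printoptions(precision=4,suppress=True)
D=pickle.load(open("v.pkl","rb"))
S=dict(pad_tray=(("box",.174,.104,.006),(.424,.081,0,0)),wax_tray=(("box",.096,.096,.006),(.605,.28,0,0)),
 match_tray=(("box",.096,.096,.006),(.425,.268,0,0)),tape_dish=(("cyl",.102,.006),(.6,.106,0,0)),optic_mould=(("cyl",.064,.056),(.61,-.094,0,0)),
 wax_block=(("box",.043,.064,.026),(.464,-.066,.022,0)),matchbox=(("box",.036,.053,.015),(.39,-.073,.041,-1.57)))
for t,(sh,p0) in S.items():
    vs=[]
    for k in ("m1","m2","p1","p2"):
        if t not in D[k][2]: continue
        c,im,reg,_=D[k]
        best=None
        for g in reg[t]:
            e=proj(c,np.array([p0[:3]]))[0]; v,u=np.nonzero(g["pixels"])
            if len(u)>20 and np.hypot(u.mean()-e[0],v.mean()-e[1])<15: best=g;break
        if best is None: print(t,k,"no mask",[round(g["score"],2) for g in reg[t]]); continue
        m=best["pixels"]; vs.append((c,m)); print(t,k,m.sum(),end=" ")
        f=fit(sh,p0,[(c,m)],True); print("single fixz",f[0],round(f[1],2))
    if vs:
        f=fit(sh,p0,vs); print("   ALL",f[0],round(f[1],2)); f=fit(sh,p0,vs,True); print("   ALL fixz",f[0],round(f[1],2))
for n in("top","scene"):
    c=vision.get_calibration(n); vision.snapshot(n)
    for t,(sh,p0) in S.items():
        for g in models.regions_of(t,n):
            e=proj(c,np.array([p0[:3]]))[0]; v,u=np.nonzero(g["pixels"])
            if len(u)>20 and np.hypot(u.mean()-e[0],v.mean()-e[1])<10:
                f=fit(sh,p0,[(c,g["pixels"])],True); print(n,t,f[0],round(f[1],2)); break
E
```

```text
pad_tray m1 9171 single fixz [0.4237 0.084  0.0463] 0.65
pad_tray m2 8357 single fixz [0.4234 0.0836 0.0501] 0.76
   ALL [ 0.4231  0.0831 -0.0039  0.0483] 0.54
   ALL fixz [0.4236 0.0838 0.0475] 0.72
wax_tray m1 3440 single fixz [0.6036 0.28   0.0544] 0.47
wax_tray m2 2355 single fixz [0.6027 0.28   0.    ] 5.64
   ALL [ 0.6058  0.2821 -0.0079  0.    ] 3.8
   ALL fixz [0.6037 0.28   0.0545] 3.83
match_tray m1 4579 single fixz [0.4241 0.2697 0.0004] 0.49
match_tray m2 no mask [0.21]
   ALL [ 0.4235  0.2703 -0.0049 -0.    ] 0.3
   ALL fixz [0.4241 0.2697 0.0004] 0.49
tape_dish m1 2990 single fixz [0.5983 0.1081 0.    ] 1.4
tape_dish m2 2840 single fixz [0.5982 0.1078 0.    ] 0.43
   ALL [ 0.5991  0.1077 -0.0025  0.    ] 1.0
   ALL fixz [0.5983 0.108  0.    ] 1.05
optic_mould m1 no mask [0.7]
optic_mould m2 1775 single fixz [ 0.6116 -0.0966  0.    ] 2.11
   ALL [ 0.6208 -0.1075 -0.0211  0.    ] 1.46
   ALL fixz [ 0.6116 -0.0966  0.    ] 2.11
wax_block p1 2135 single fixz [ 0.4663 -0.0678  0.1142] 1.96
wax_block p2 2141 single fixz [ 0.4663 -0.0693  0.0004] 2.43
   ALL [ 0.4698 -0.0682  0.007   0.    ] 1.82
   ALL fixz [ 0.4666 -0.0685  0.0937] 2.06
matchbox p1 2021 single fixz [ 0.3885 -0.0731 -1.4679] 0.61
matchbox p2 2041 single fixz [ 0.3885 -0.0736 -1.4641] 0.51
   ALL [ 0.3884 -0.0733  0.0377 -1.4663] 0.44
   ALL fixz [ 0.3885 -0.0733 -1.4662] 0.59
top pad_tray [0.4236 0.0862 0.0288] 1.08
top wax_tray [0.6037 0.2813 0.    ] 0.75
top match_tray [ 0.4234  0.2715 -0.011 ] 0.2
top tape_dish [0.5987 0.1089 0.    ] 0.6
top wax_block [ 0.4664 -0.0673  0.0012] 3.51
top matchbox [ 0.3881 -0.0715 -1.4841] 0.39
scene pad_tray [0.4259 0.0872 0.    ] 0.66
scene wax_tray [0.6074 0.2857 0.0681] 2.26
scene match_tray [0.4255 0.2745 0.0086] 0.38
scene tape_dish [0.6038 0.1098 0.    ] 4.74
scene optic_mould [ 0.616  -0.0912  0.    ] 1.09
scene wax_block [ 0.4704 -0.066   0.    ] 1.03
scene matchbox [ 0.3908 -0.0698 -1.4548] 0.42
```

```bash
python3 - <<'E'
s=open("fit.py").read()
i=s.index("    x0=[p0[0]")
s=s[:i]+'''    x0=np.array([p0[0],p0[1],p0[3]] if fixz else p0,float); sc=np.array([.01,.01,.1] if fixz else [.01,.01,.01,.1])
    f=lambda w: res(x0+(w-1)*sc)
    s=least_squares(f,np.ones(len(x0)),loss="soft_l1",diff_step=1e-2)
    e=f(s.x); return x0+(s.x-1)*sc,np.sqrt(np.mean(e**2))
'''
open("fit.py","w").write(s)
E
cat > meas.py <<'E'
from fit import *
S=dict(pad_tray=(("box",.174,.104,.006),(.424,.081,0,0.04)),wax_tray=(("box",.096,.096,.006),(.605,.28,0,0.03)),
 match_tray=(("box",.096,.096,.006),(.425,.268,0,0)),tape_dish=(("cyl",.102,.006),(.6,.106,0,0)),optic_mould=(("cyl",.064,.056),(.61,-.094,0,0)),
 wax_block=(("box",.043,.064,.026),(.464,-.066,.022,0.06)),matchbox=(("box",.036,.053,.015),(.39,-.073,.041,-1.47)),
 graphite_pad=(("box",.144,.064,.022),(.42,-.074,0,0.06)),tape_roll=(("cyl",.067,.019),(.386,-.076,.022,0)))
def pick(c,reg,p0,rad=15):
    e=proj(c,np.array([p0[:3]]))[0]
    for g in reg:
        v,u=np.nonzero(g["pixels"])
        if len(u)>20 and np.hypot(u.mean()-e[0],v.mean()-e[1])<rad: return g["pixels"]
E
python3 - <<'E'
from meas import *
import pickle
np.set_printoptions(precision=4,suppress=True)
D=pickle.load(open("v.pkl","rb"))
for t,(sh,p0) in S.items():
    vs=[]
    for k in ("m1","m2","p1","p2"):
        if t not in D[k][2]: continue
        c,im,reg,_=D[k]; m=pick(c,reg[t],p0)
        if m is None: print(t,k,"no mask",[round(g["score"],2) for g in reg[t]]); continue
        vs.append((c,m)); f=fit(sh,p0,[(c,m)],True); print(t,k,m.sum(),"fixz",f[0],round(f[1],2))
    if vs:
        f=fit(sh,p0,vs); print("   ALL",f[0],round(f[1],2)); f=fit(sh,p0,vs,True); print("   ALL fixz",f[0],round(f[1],2))
# overlay
for k in("p1","m2"):
    c,im,reg,_=D[k]; o=im[:,:,::-1].copy()
    for t in reg:
        m=pick(c,reg[t],S[t][1])
        if m is not None:
            cs,_=cv2.findContours(m.astype(np.uint8),cv2.RETR_EXTERNAL,cv2.CHAIN_APPROX_NONE); cv2.drawContours(o,cs,-1,(255,0,255),1)
    o=o[50:260,180:460] if k=="p1" else o[0:300,100:500]
    cv2.imwrite(f"pics/c_{k}.png",cv2.resize(o,None,fx=2,fy=2,interpolation=cv2.INTER_NEAREST))
E
```

```text
pad_tray m1 9171 fixz [0.4237 0.084  0.0463] 0.65
pad_tray m2 8357 fixz [0.4234 0.0836 0.0501] 0.76
   ALL [ 0.4231  0.0831 -0.0039  0.0483] 0.54
   ALL fixz [0.4236 0.0838 0.0476] 0.72
wax_tray m1 3440 fixz [0.6036 0.28   0.0544] 0.47
wax_tray m2 2355 fixz [0.6038 0.2799 0.0548] 5.69
   ALL [ 0.6052  0.2812 -0.0049  0.0521] 3.76
   ALL fixz [0.6037 0.28   0.0543] 3.83
match_tray m1 4579 fixz [0.424  0.2697 0.0048] 0.48
match_tray m2 no mask [0.21]
   ALL [ 0.4235  0.2704 -0.0051  0.0059] 0.28
   ALL fixz [0.424  0.2697 0.0048] 0.48
tape_dish m1 2990 fixz [0.5983 0.1081 0.    ] 1.4
tape_dish m2 2840 fixz [0.5982 0.1078 0.    ] 0.43
   ALL [ 0.5991  0.1077 -0.0025  0.    ] 1.0
   ALL fixz [0.5983 0.108  0.    ] 1.05
optic_mould m1 no mask [0.7]
optic_mould m2 1775 fixz [ 0.6116 -0.0966  0.    ] 2.11
   ALL [ 0.6208 -0.1075 -0.021   0.    ] 1.46
   ALL fixz [ 0.6116 -0.0966  0.    ] 2.11
wax_block p1 2135 fixz [ 0.4663 -0.0678  0.114 ] 1.96
wax_block p2 2141 fixz [ 0.4667 -0.0691  0.0669] 2.12
   ALL [ 0.4702 -0.0682  0.0053  0.1193] 1.22
   ALL fixz [ 0.4666 -0.0685  0.1048] 2.04
matchbox p1 2021 fixz [ 0.3885 -0.0731 -1.468 ] 0.61
matchbox p2 2041 fixz [ 0.3885 -0.0736 -1.4642] 0.51
   ALL [ 0.3884 -0.0733  0.0377 -1.4663] 0.44
   ALL fixz [ 0.3885 -0.0733 -1.4663] 0.59
graphite_pad p1 1855 fixz [ 0.4316 -0.0698  0.0679] 12.24
graphite_pad p2 2116 fixz [ 0.4429 -0.0706  0.0434] 12.04
   ALL [ 0.3771 -0.076  -0.0102  0.1016] 7.86
   ALL fixz [ 0.4362 -0.0704  0.045 ] 12.15
tape_roll p1 1203 fixz [ 0.3894 -0.0741  0.    ] 4.9
tape_roll p2 1310 fixz [ 0.3875 -0.0705  0.    ] 5.51
   ALL [ 0.387  -0.0726 -0.0005  0.    ] 5.79
   ALL fixz [ 0.3888 -0.0723  0.    ] 5.92
```

View pics/c_p1.png

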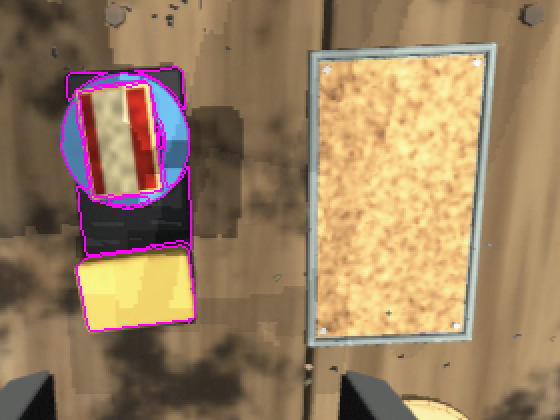

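View pics/c_m2.png

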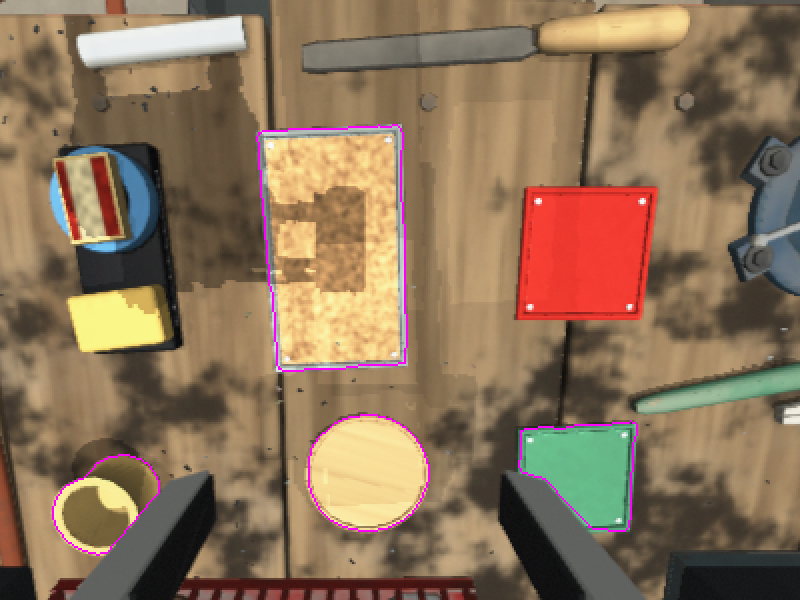

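Both overlays match: in p1 the matchbox, roll and wax outlines are tight, and in m2 the cork tray, dish and green tray are tight, though a finger covers part of the green one. The cameras disagree by about 2 to 4 mm in y. Views with the wrist turned half round should expose any mounting bias.

```bash
python3 - <<'E'
from meas import *
import pickle
np.set_printoptions(precision=4,suppress=True)
q=down(-np.pi/2); D=pickle.load(open("v.pkl","rb"))
for k,P in (("P1",(0.36,-0.07,0.17)),("M1",(0.46,0.15,0.27))):
    r.move_to(P,q); c=vision.get_calibration("wrist"); im=vision.snapshot("wrist")
    things={"M":"pad_tray wax_tray match_tray tape_dish optic_mould","P":"graphite_pad wax_block tape_roll matchbox"}[k[0]].split()
    D[k]=(c,im,{t:models.regions_of(t,"wrist") for t in things},{})
    cv2.imwrite(f"pics/b_{k}.png",im[:,:,::-1])
print(telemetry.current_t())
pickle.dump(D,open("v.pkl","wb"))
for t,(sh,p0) in S.items():
    vs=[]
    for k in ("m1","m2","M1","p1","p2","P1"):
        if t not in D[k][2]: continue
        c,im,reg,_=D[k]; m=pick(c,reg[t],p0,25)
        if m is None: print(t,k,"no mask",[round(g["score"],2) for g in reg[t]]); continue
        if t=="tape_roll":
            h=cv2.convexHull(contour(m).astype(np.int32)); m=np.zeros(m.shape,np.uint8); cv2.fillConvexPoly(m,h,1)
        vs.append((c,m)); f=fit(sh,p0,[(c,m)],True); print(t,k,m.sum(),"fixz",f[0],round(f[1],2))
    if vs:
        f=fit(sh,p0,vs); print("   ALL",f[0],round(f[1],2)); f=fit(sh,p0,vs,True); print("   ALL fixz",f[0],round(f[1],2))
E
```

```text
12.4
pad_tray m1 9171 fixz [0.4237 0.084  0.0463] 0.65
pad_tray m2 8357 fixz [0.4234 0.0836 0.0501] 0.76
pad_tray M1 6930 fixz [0.424  0.0826 0.038 ] 0.55
   ALL [ 0.4231  0.0828 -0.004   0.0441] 0.59
   ALL fixz [0.4237 0.0834 0.0437] 0.75
wax_tray m1 3440 fixz [0.6036 0.28   0.0544] 0.47
wax_tray m2 2355 fixz [0.6038 0.2799 0.0548] 5.69
wax_tray M1 4898 fixz [0.6043 0.2792 0.0628] 0.71
   ALL [ 0.6053  0.281  -0.0053  0.058 ] 2.96
   ALL fixz [0.604  0.2796 0.0605] 3.05
match_tray m1 4579 fixz [0.424  0.2697 0.0048] 0.48
match_tray m2 no mask [0.21]
match_tray M1 3470 fixz [ 0.4252  0.2684 -0.0002] 0.95
   ALL [ 0.4232  0.2706 -0.0076  0.0046] 0.5
   ALL fixz [0.4244 0.2693 0.0057] 0.83
tape_dish m1 2990 fixz [0.5983 0.1081 0.    ] 1.4
tape_dish m2 2840 fixz [0.5982 0.1078 0.    ] 0.43
tape_dish M1 4311 fixz [0.5992 0.1071 0.    ] 0.37
   ALL [ 0.5994  0.1072 -0.0029  0.    ] 0.88
   ALL fixz [0.5987 0.1075 0.    ] 0.95
optic_mould m1 2181 fixz [ 0.6127 -0.0955  0.    ] 1.5
optic_mould m2 1775 fixz [ 0.6116 -0.0966  0.    ] 2.11
optic_mould M1 2967 fixz [ 0.6115 -0.0966  0.    ] 1.
[... 403 characters left out ...]
p2 2041 fixz [ 0.3885 -0.0736 -1.4642] 0.51
matchbox P1 1752 fixz [ 0.3891 -0.074  -1.4595] 0.54
   ALL [ 0.3884 -0.0736  0.0372 -1.4649] 0.5
   ALL fixz [ 0.3886 -0.0735 -1.4652] 0.66
graphite_pad p1 1855 fixz [ 0.4316 -0.0698  0.0679] 12.24
graphite_pad p2 2116 fixz [ 0.4429 -0.0706  0.0434] 12.04
graphite_pad P1 2080 fixz [ 0.4252 -0.0716  0.0434] 12.53
   ALL [ 0.4877 -0.0684 -0.0124  0.0463] 8.99
   ALL fixz [ 0.4333 -0.0708  0.045 ] 12.29
tape_roll p1 1576 fixz [ 0.3882 -0.0724  0.    ] 11.37
tape_roll p2 576 fixz [ 0.3875 -0.0706  0.    ] 5.98
tape_roll P1 1517 fixz [ 0.3882 -0.073   0.    ] 10.95
   ALL [ 0.3822 -0.0681 -0.0439  0.    ] 7.3
   ALL fixz [ 0.3881 -0.0722  0.    ] 10.15
```

View pics/b_P1.png

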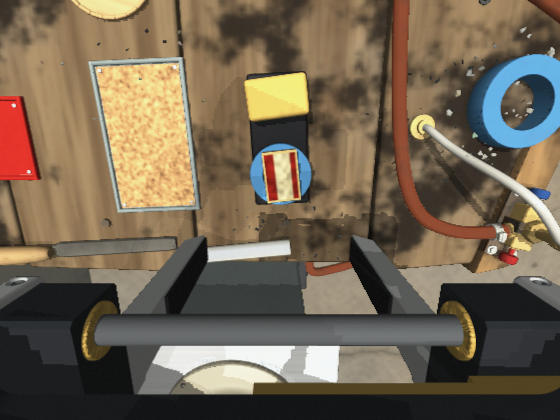

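View pics/b_M1.png

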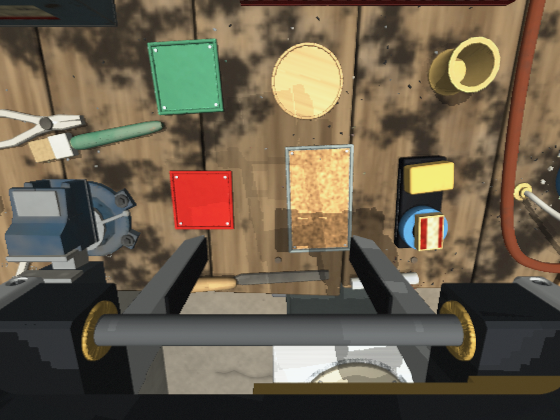

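The half-turned views (P1: matchbox (282,176), wax (277,97); M1: red (203,199), green (186,76), dish (308,79), cork (320,198)) agree within about 1 mm. So I trust the wrist fits. Fitted heights sit about 4 mm low everywhere, with trays at −4 mm and the matchbox at 37 against 41. Relative to the trays they match the text. Matchbox first.

```bash
cat >> h.py <<'E'
def pick_at(x,y,yaw,tip,op,f,up=0.10,width=None):
    q=down(yaw); z=tip+r.nose_length
    gripper_to(op,f)
    r.move_to([x,y,max(z+0.05,0.10)],q)
    s=r.move_l([x,y,z+0.012],vel=0.15,guard=8)
    if not s: s=r.move_l([x,y,z],vel=0.05,guard=5)
    print("touch" if s else "down",np.round(telemetry.current_ee_pos(),4),np.round(telemetry.current_wrist_force(),2))
    if s: return False
    gripper_to(0.0,f); o=telemetry.current_opening(); print("opening",round(o,4),np.round(telemetry.current_wrist_force(),2))
    return o
def place_at(x,y,yaw,tip,open_to,f_release=None,guard=3):
    q=down(yaw); z=tip+r.nose_length
    r.move_to([x,y,z+0.06],q); 
    s=r.move_l([x,y,z+0.006],vel=0.12,guard=10); r.hold(0.15)
    s=r.move_l([x,y,z-0.0005],vel=0.02,guard=guard)
    p=telemetry.current_ee_pos(); print("placed",s,np.round(p,4),np.round(telemetry.current_wrist_force(),2),"opening",round(telemetry.current_opening(),4))
    r.hold(0.15); gripper_to(open_to); r.hold(0.1)
    r.move_l([x,y,z+0.03],vel=0.08); r.move_l([x,y,z+0.09],vel=0.25)
    print("t",round(telemetry.current_t(),2))
E
python3 - <<'E'
from h import *
for a in [([.3887,-.0735,.0695],down(-1.464)),([.4245,.2692,.03],down(-1.566)),([.466,-.0687,.05],down(-1.461)),([.604,.2797,.03],down(-1.513)),([.5988,.1075,.03],down(-1.57)),([.4238,.083,.03],down(-1.528))]:
    j=inverse_kinematics(*a); print(None if j is None else np.round(j,2))
o=pick_at(.3887,-.0735,-1.464,.0445,.058,8)
if o and .03<o<.04:
    p=telemetry.current_ee_pos(); r.move_l([p[0],p[1],.10],vel=.06); r.move_l([p[0],p[1],.16],vel=.2)
    print("lifted",telemetry.current_opening()); c=vision.get_calibration("wrist")
    im=vision.snapshot("wrist"); cv2.imwrite("pics/d1.png",im[:,:,::-1])
print(telemetry.current_t())
E
```

```text
[-0.36  0.13  2.06 -0.    0.95  1.1 ]
[0.43 0.33 1.9  0.   0.91 1.99]
[-0.29  0.26  1.94 -0.    0.94  1.17]
[0.33 0.53 1.53 0.   1.08 1.84]
[ 0.06  0.46  1.67 -0.    1.01  1.63]
[ 0.03  0.24  2.05 -0.    0.86  1.56]
down [ 0.3886 -0.0735  0.0695] [-1.07 -0.39 -0.76]
opening 0.0006 [ 0.51  0.09 -0.38]
15.9583
```

```bash
python3 - <<'E'
from h import *
im=vision.snapshot("scene"); cv2.imwrite("pics/d1s.png",cv2.resize(im[120:320,160:400,::-1],None,fx=3,fy=3))
E
```

```text
(no output)
```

View pics/d1s.png

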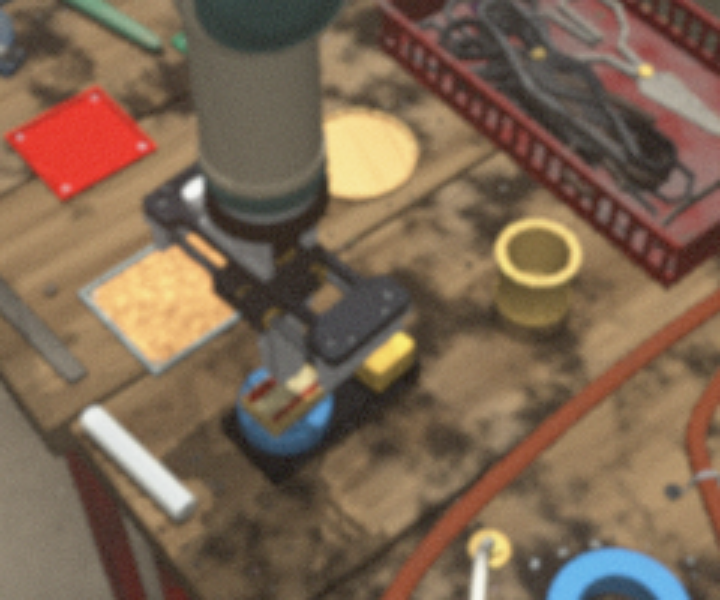

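The grip closed on nothing. In this view the closed fingers seem to stand beside or behind the matchbox at (285,400). I lift and look.

```bash
python3 - <<'E'
from h import *
print(np.round(telemetry.current_wrist_force(),2),telemetry.current_joints())
im=vision.snapshot("wrist"); cv2.imwrite("pics/d2.png",im[:,:,::-1])
im=vision.snapshot("top"); cv2.imwrite("pics/d2t.png",cv2.resize(im[170:300,150:400,::-1],None,fx=3,fy=3))
E
```

```text
[0.66 0.22 0.28] [-3.63226808e-01  1.31029109e-01  2.06124284e+00  3.48763243e-06
  9.49350731e-01  1.10077191e+00]
```

View pics/d2.png

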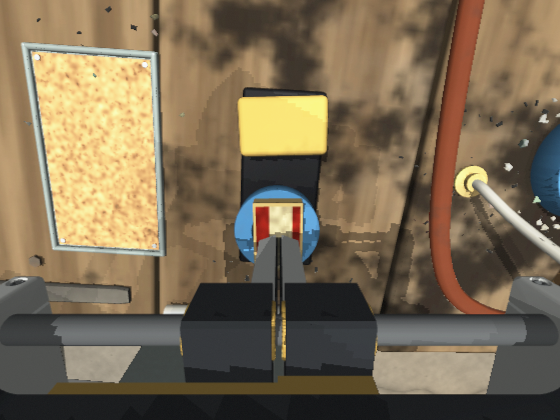

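View pics/d2t.png

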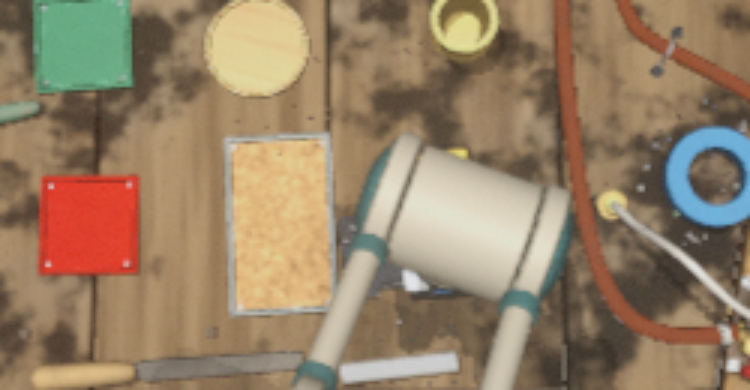

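```bash
python3 - <<'E'
from fit import *
c=vision.get_calibration("wrist"); p=np.array(telemetry.current_ee_pos()); print(p)
for dz in (-.025,-.02,-.01,0.0): print(dz,proj(c,np.array([p+[0,0,dz],p+[0.008,0,dz]])))
print(proj(c,verts(("box",.036,.053,.015),(.3887,-.0735,.041,-1.464))))
print(proj(c,verts(("box",.036,.053,.015),(.3887,-.0735,.022,-1.464))))
im=cv2.imread("pics/d2.png"); cv2.imwrite("pics/d3.png",cv2.resize(im[170:290,200:360],None,fx=5,fy=5,interpolation=cv2.INTER_NEAREST))
E
```

```text
[ 0.38867119 -0.07347571  0.06948472]
-0.025 [[277.30828014 232.60712958]
 [278.43332812 222.72794572]]
-0.02 [[277.29089535 234.93707831]
 [278.44080191 224.86090299]]
-0.01 [[277.2537218  239.91916196]
 [278.45679356 229.42478265]]
0.0 [[277.21295574 245.38272139]
 [278.47434725 234.43445736]]
[[254.86980432 262.1976562 ]
 [253.33995207 271.11211068]
 [253.42593348 197.79028226]
 [251.68927444 202.78383696]
 [299.838269   262.22290135]
 [301.27008472 271.1382821 ]
 [301.28236634 197.82246044]
 [302.91424755 202.81783919]]
[[256.55589866 252.37277859]
 [255.24635069 260.00351918]
 [255.32301474 192.33545275]
 [253.85113089 196.56767814]
 [298.26020664 252.39689744]
 [299.48585037 260.02852239]
 [299.49972002 192.36557209]
 [300.88281948 196.59940088]]
```

View pics/d3.png

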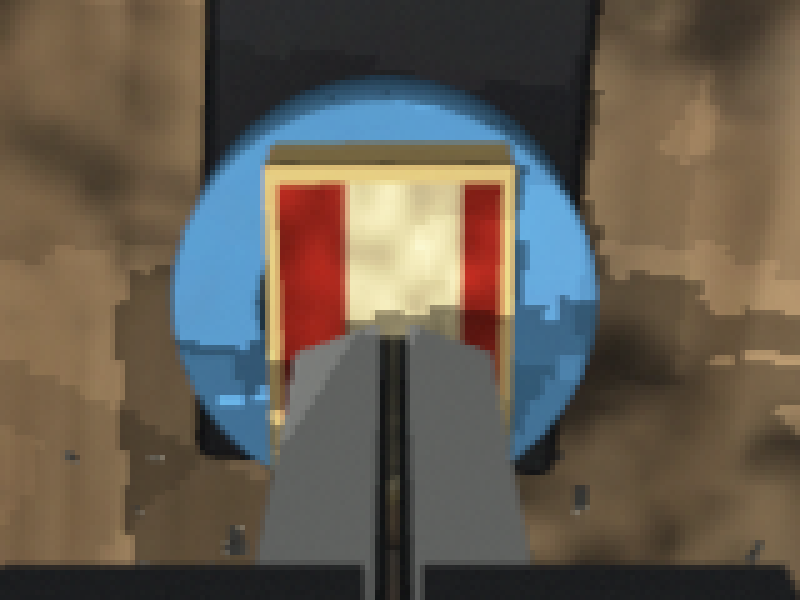

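The closed fingertips end at about row 237 in d2, while tips 25 mm ahead of the TCP should project to about row 223. The matchbox is untouched beneath them, so the real tips look shorter than stated. I check this with a gentle touch on bare table.

```bash
python3 - <<'E'
from h import *
r.move_l([.3887,-.0735,.12],vel=.2)
r.move_to([.52,0.0,.09],down(-1.5)); r.hold(.2)
s=r.move_l([.52,0,.045],vel=.08,guard=3); print(s,telemetry.current_ee_pos())
if not s:
    s=r.move_l([.52,0,.0235],vel=.025,guard=2.5); print(s,telemetry.current_ee_pos(),telemetry.current_wrist_force())
if not s:
    im=vision.snapshot("wrist"); cv2.imwrite("pics/d4.png",im[:,:,::-1])
    im=vision.snapshot("scene"); cv2.imwrite("pics/d4s.png",cv2.resize(im[120:320,160:400,::-1],None,fx=3,fy=3))
print(telemetry.current_t())
E
```

```text
False [ 5.20289499e-01 -8.84697227e-05  4.52131948e-02]
False [ 5.20119873e-01 -2.67855856e-05  2.35826042e-02] [ 0.07448055 -0.88863171 -0.12652913]
19.1833
```

```bash
python3 - <<'E'
from h import *
s=r.move_l([.52,0,-0.012],vel=.025,guard=2.5); print(s,telemetry.current_ee_pos(),telemetry.current_wrist_force())
im=vision.snapshot("scene"); cv2.imwrite("pics/d4s.png",cv2.resize(im[120:320,160:400,::-1],None,fx=3,fy=3))
r.move_l([.52,0,.03],vel=.1)
print(telemetry.current_t())
E
```

```text
True [ 5.19856145e-01  2.76829602e-05 -6.83311346e-03] [-0.9495371  -0.30118068  5.00729097]
20.8583
```

View pics/d4s.png

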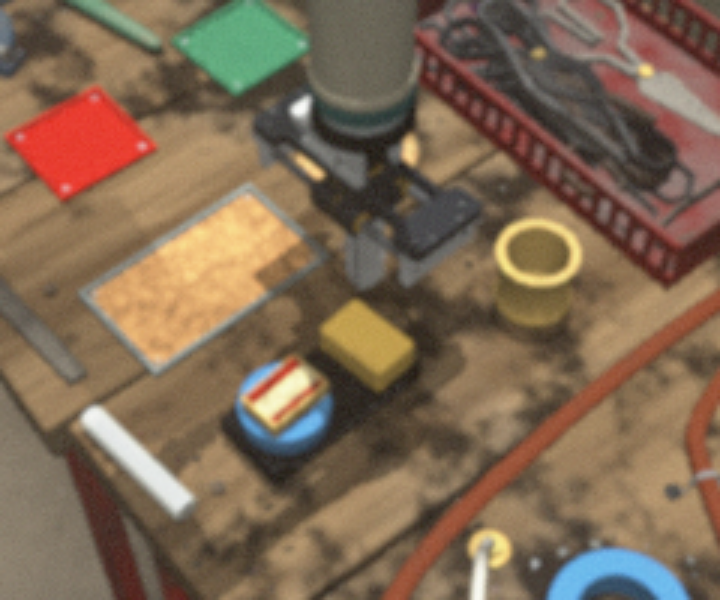

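The tips touched the table at reported TCP z = −0.0068, where the stated nose length predicts +0.025. So the real tips are about 6.5 mm behind the reported TCP, an error of 31.5 mm along the tool axis only; sideways they project where expected. I use the measured length from here. The pile is undisturbed in d4s.

```bash
sed -i 's/z=tip+r.nose_length/z=tip-0.0065/; s/max(z+0.05,0.10)/max(z+0.05,0.08)/' h.py; grep -n "0.0065" h.py; python3 - <<'E'
from h import *
gripper_to(.058,8)
r.move_l([.52,0,.08],vel=.25)
o=pick_at(.3887,-.0735,-1.464,.0445,.058,8)
if o and .03<o<.04:
    p=telemetry.current_ee_pos(); r.move_l([p[0],p[1],p[2]+.03],vel=.06); r.move_l([p[0],p[1],.13],vel=.2)
    print("lifted",telemetry.current_opening())
im=vision.snapshot("wrist"); cv2.imwrite("pics/d5.png",im[:,:,::-1])
print(telemetry.current_t())
E
```

```text
18:    q=down(yaw); z=tip-0.0065
28:    q=down(yaw); z=tip-0.0065
down [ 0.3886 -0.0734  0.038 ] [ 1.46  0.19 -0.52]
opening 0.0361 [-0.18  0.15  1.61]
lifted 0.03575250918656125
25.5
```

View pics/d5.png

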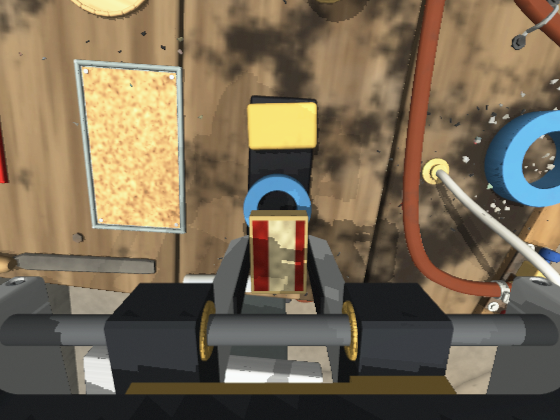

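The matchbox is held square between the jaws at (278,255), opening 35.8 mm. I place it, then go on to the wax.

```bash
python3 - <<'E'
from h import *
place_at(.4245,.2692,-1.566,.0065,.056)
im=vision.snapshot("wrist"); cv2.imwrite("pics/e1.png",im[:,:,::-1])
r.move_to([.4665,-.0687,.11],down(-1.461))
o=pick_at(.4665,-.0687,-1.461,.0285,.090,14)
if o and .058<o<.068:
    p=telemetry.current_ee_pos(); r.move_l([p[0],p[1],p[2]+.03],vel=.06); r.move_l([p[0],p[1],.12],vel=.2)
    print("lifted",telemetry.current_opening())
im=vision.snapshot("wrist"); cv2.imwrite("pics/e2.png",im[:,:,::-1])
print(telemetry.current_t())
E
```

```text
placed True [ 4.248e-01  2.694e-01 -1.000e-04] [0.5  0.37 3.15] opening 0.0358
t 29.62
down [ 0.4664 -0.0687  0.022 ] [ 0.23 -0.29 -1.13]
opening 0.062 [-0.8   0.69  0.3 ]
lifted 0.062168248415839046
34.5
```

View pics/e1.png

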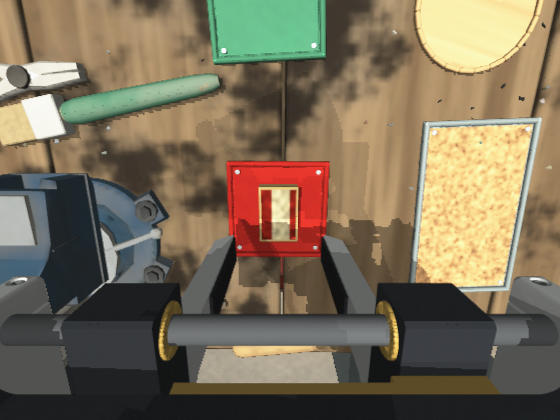

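View pics/e2.png

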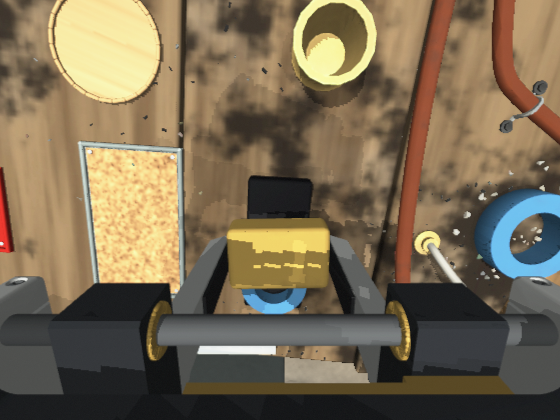

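The matchbox sits square in the red tray at (278,214). The wax is held at 62 mm, centred at (279,254). Before placing it I measure where it sits in the jaws.

```bash
python3 - <<'E'
from meas import *
np.set_printoptions(precision=4,suppress=True)
p=np.array(telemetry.current_ee_pos()); c=vision.get_calibration("wrist"); vision.snapshot("wrist")
tip=p[2]+.0065; zu=tip-.0065
reg=models.regions_of("wax_block","wrist"); print([ (round(g["score"],2),g["pixels"].sum()) for g in reg],p)
for s in (.043,.041):
    p0=(p[0],p[1],zu,.11); m=pick(c,reg,p0,30)
    cs=contour(m); print(cs.min(0),cs.max(0))
    for fz in(True,False): print(s,fit(("box",s,.062,.026),p0,[(c,m)],fz), p0)
E
```

```text
[(0.67, np.int64(7027))] [ 0.4654 -0.0684  0.1187]
[226. 217.] [329. 288.]
0.043 (array([ 0.4648, -0.0693,  0.1473]), np.float64(4.1339045866842286)) (np.float64(0.4654032591487086), np.float64(-0.06835797365234858), np.float64(0.11871186124037805), 0.11)
0.043 (array([ 0.4612, -0.0695,  0.1061,  0.1266]), np.float64(1.9076842812403547)) (np.float64(0.4654032591487086), np.float64(-0.06835797365234858), np.float64(0.11871186124037805), 0.11)
[226. 217.] [329. 288.]
0.041 (array([ 0.4661, -0.0691,  0.1392]), np.float64(2.713785435039773)) (np.float64(0.4654032591487086), np.float64(-0.06835797365234858), np.float64(0.11871186124037805), 0.11)
0.041 (array([ 0.4626, -0.0694,  0.1094,  0.1321]), np.float64(1.1681858062614743)) (np.float64(0.4654032591487086), np.float64(-0.06835797365234858), np.float64(0.11871186124037805), 0.11)
```

```bash
sed -i 's/z+0.006\],vel=0.12,guard=10/z+0.010],vel=0.12,guard=10/; s/vel=0.02,guard=guard/vel=0.025,guard=guard/' h.py; python3 - <<'E'
from meas import *
import pickle
np.set_printoptions(precision=4,suppress=True)
place_at(.605,.2800,-1.513,.0095,.072)
im=vision.snapshot("wrist"); cv2.imwrite("pics/f1.png",im[:,:,::-1])
V=[]
for P,yaw in (((.345,-.08,.13),-np.pi/2),((.36,-.05,.15),-np.pi/2)):
    r.move_to(P,down(yaw)); r.hold(.1); c=vision.get_calibration("wrist"); im=vision.snapshot("wrist")
    V.append((c,im,{t:models.regions_of(t,"wrist") for t in("tape_roll","graphite_pad")}))
    cv2.imwrite(f"pics/f2_{len(V)}.png",im[:,:,::-1])
pickle.dump(V,open("v2.pkl","wb")); print(telemetry.current_t())
for t in("tape_roll","graphite_pad"):
    sh,p0=S[t]
    vs=[]
    for c,im,reg in V:
        m=pick(c,reg[t],p0,30)
        if m is None: print(t,"none",[(round(g["score"],2),g["pixels"].sum()) for g in reg[t]]); continue
        if t=="graphite_pad":
            m2=pick(c,reg["tape_roll"],S["tape_roll"][1],30)
            if m2 is not None: m=m|m2
        vs.append((c,m)); print(t,m.sum(),fit(sh,p0,[(c,m)],True))
    if vs: print(t,fit(sh,p0,vs),fit(sh,p0,vs,True))
E
```

```text
placed True [0.6049 0.2801 0.003 ] [0.49 0.2  4.27] opening 0.0618
t 38.73
41.2
tape_roll 2721 (array([ 0.3883, -0.0731,  0.    ]), np.float64(0.4167245831762966))
tape_roll 2393 (array([ 0.3882, -0.0732,  0.    ]), np.float64(0.44240244944600227))
tape_roll (array([ 0.388 , -0.0732,  0.0202,  0.    ]), np.float64(0.36991847883010126)) (array([ 0.3883, -0.0732,  0.    ]), np.float64(0.43123608417153686))
graphite_pad 10106 (array([ 0.422 , -0.0718,  0.0483]), np.float64(1.2506962476995842))
graphite_pad 8577 (array([ 0.422 , -0.0717,  0.0537]), np.float64(1.1809642088904175))
graphite_pad (array([ 0.4223, -0.0718, -0.0031,  0.0507]), np.float64(1.1913215826911534)) (array([ 0.422 , -0.0717,  0.0508]), np.float64(1.226271746444312))
```

View pics/f1.png

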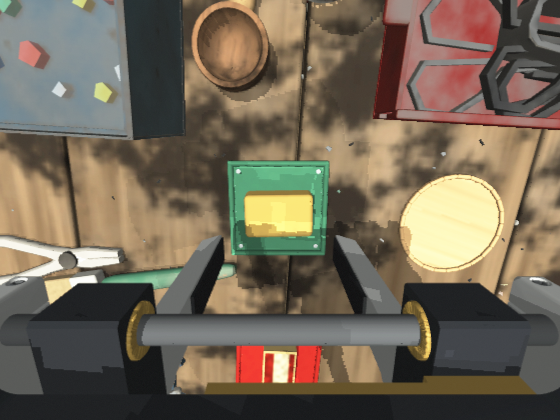

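View pics/f2_1.png

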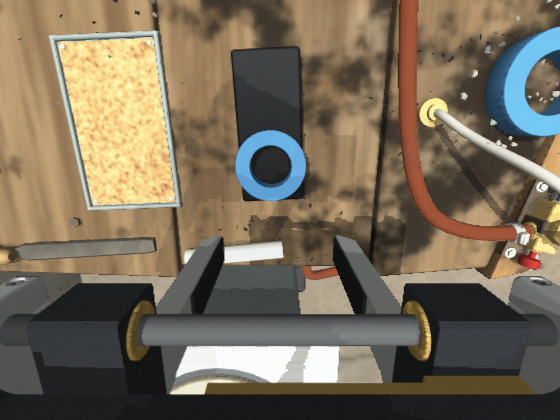

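The wax lies square in the green tray at (278,214). In f2_1 the roll is clear at (270,165) on the pad. Its fit has a residual of 0.4 px and an underside at z ≈ 0.020, which suits the text's 22 mm. I take the roll next.

```bash
python3 - <<'E'
from meas import *
import pickle
np.set_printoptions(precision=4,suppress=True)
o=pick_at(.3883,-.0732,-1.52,.0285,.090,12)
if not(o and .062<o<.070): raise SystemExit("bad grip")
p=telemetry.current_ee_pos(); r.move_l([p[0],p[1],p[2]+.03],vel=.06); r.move_l([p[0],p[1],.11],vel=.2)
print("lifted",telemetry.current_opening(),telemetry.current_t())
place_at(.5988,.1076,-1.52,.0095,.076)
im=vision.snapshot("wrist"); cv2.imwrite("pics/g1.png",im[:,:,::-1])
V=[]
for P in ((.345,-.08,.13),(.36,-.05,.15)):
    r.move_to(P,down(-np.pi/2)); r.hold(.1); c=vision.get_calibration("wrist"); im=vision.snapshot("wrist")
    V.append((c,im,models.regions_of("graphite_pad","wrist")))
cv2.imwrite("pics/g2.png",im[:,:,::-1])
print(telemetry.current_t())
sh,p0=S["graphite_pad"]; vs=[]
for c,im,reg in V:
    m=pick(c,reg,p0,30)
    if m is None: print("none"); continue
    vs.append((c,m)); print(m.sum(),fit(sh,p0,[(c,m)],True))
if vs: print(fit(sh,p0,vs),fit(sh,p0,vs,True))
E
```

```text
down [ 0.3882 -0.0731  0.022 ] [ 0.7  -0.7   0.25]
opening 0.0663 [ 0.04 -0.36  0.82]
lifted 0.06616375481440134 44.5583
placed True [0.5987 0.1077 0.003 ] [-0.23 -0.28  3.98] opening 0.066
t 48.37
50.3083
9965 (array([ 0.4218, -0.0717,  0.0505]), np.float64(0.8170525269026372))
8380 (array([ 0.4221, -0.0713,  0.048 ]), np.float64(0.9886718763503927))
(array([ 0.4224, -0.0716, -0.0049,  0.0493]), np.float64(0.4725559225281918)) (array([ 0.422 , -0.0716,  0.0496]), np.float64(0.9264410615328765))
```

View pics/g1.png

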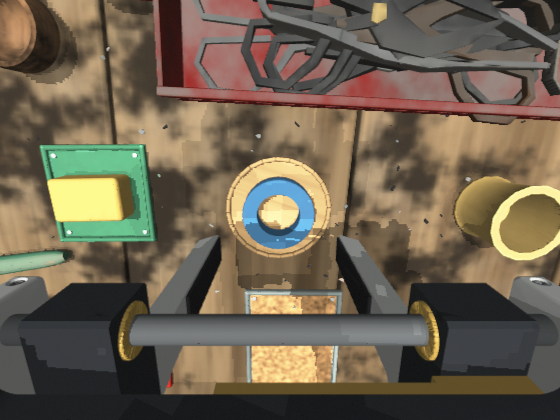

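View pics/g2.png

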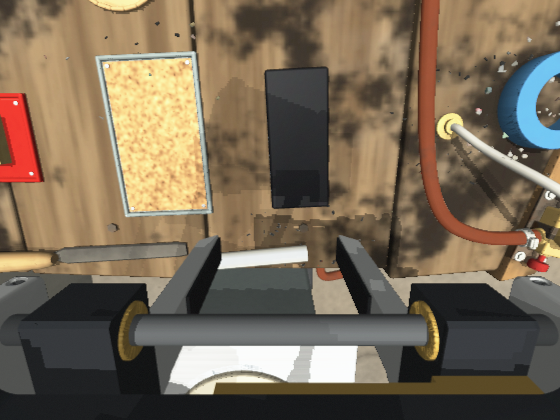

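The roll is centred in the dish at (279,211). The pad has not moved: (0.422,−0.0717, yaw 0.051) before, (0.422,−0.0716, 0.050) now. Last comes the pad.

```bash
python3 - <<'E'
from meas import *
o=pick_at(.4221,-.0716,.0495-np.pi/2,.007,.090,45)
if not(o and .060<o<.067): raise SystemExit("bad grip")
p=telemetry.current_ee_pos(); r.move_l([p[0],p[1],p[2]+.015],vel=.04); r.move_l([p[0],p[1],.06],vel=.12)
print("lifted",telemetry.current_opening(),np.round(telemetry.current_wrist_force(),2),telemetry.current_t())
im=vision.snapshot("wrist"); cv2.imwrite("pics/h1.png",im[:,:,::-1])
im=vision.snapshot("scene"); cv2.imwrite("pics/h1s.png",cv2.resize(im[120:320,160:400,::-1],None,fx=3,fy=3))
E
```

```text
down [ 4.219e-01 -7.150e-02  4.000e-04] [-0.52 -0.18  0.23]
opening 0.0635 [0.21 1.12 0.46]
lifted 0.06349908205527412 [ 0.07  0.47 -4.97] 53.7833
```

View pics/h1.png

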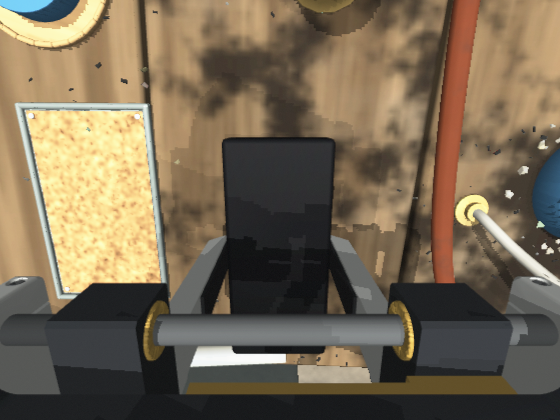

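View pics/h1s.png

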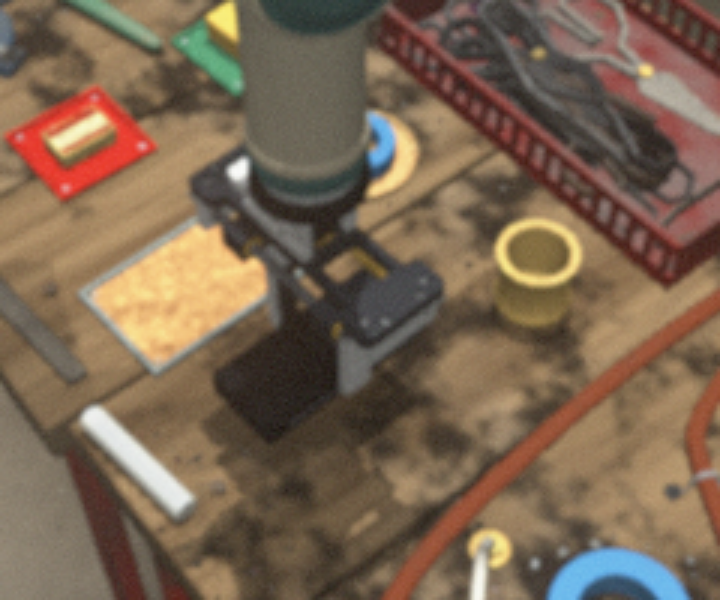

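The pad is held square and level; h1 shows it centred on column 279, reaching from row 138 to 352. I place it and check.

```bash
python3 - <<'E'
from meas import *
import pickle
place_at(.4238,.0833,.045-np.pi/2,.010,.076)
V=[]
for P in ((.36,.085,.17),(.46,.15,.27)):
    r.move_to(P,down(-np.pi/2)); r.hold(.1); c=vision.get_calibration("wrist"); im=vision.snapshot("wrist")
    reg={t:models.regions_of(t,"wrist") for t in "graphite_pad pad_tray wax_block wax_tray matchbox match_tray tape_roll tape_dish optic_mould".split()}
    V.append((c,im,reg)); cv2.imwrite(f"pics/i{len(V)}.png",im[:,:,::-1])
im=vision.snapshot("top"); cv2.imwrite("pics/i_top.png",cv2.resize(im[150:310,140:400,::-1],None,fx=3,fy=3))
pickle.dump(V,open("v3.pkl","wb")); print(telemetry.current_t())
F=dict(graphite_pad=(.4238,.0833,.003,.045),wax_block=(.605,.28,.003,.058),matchbox=(.4245,.2692,.003,-1.566),tape_roll=(.5988,.1076,.003,0),
 optic_mould=S["optic_mould"][1])
np.set_printoptions(precision=4,suppress=True)
for t,p0 in F.items():
    sh=S[t][0]
    if t=="wax_block": sh=("box",.041,.062,.026)
    for i,(c,im,reg) in enumerate(V):
        m=pick(c,reg[t],p0,12)
        if m is not None: f=fit(sh,p0,[(c,m)],True); print(t,i,f[0],round(f[1],2),"target",p0)
E
```

```text
placed True [0.4238 0.0833 0.0037] [-0.51 -0.78  4.47] opening 0.0635
t 57.3
59.7
graphite_pad 0 [0.4237 0.0824 0.054 ] 1.08 target (0.4238, 0.0833, 0.003, 0.045)
graphite_pad 1 [0.425  0.0827 0.0475] 0.91 target (0.4238, 0.0833, 0.003, 0.045)
wax_block 1 [0.6049 0.2784 0.0471] 1.07 target (0.605, 0.28, 0.003, 0.058)
matchbox 0 [ 0.4241  0.2678 -1.5652] 0.46 target (0.4245, 0.2692, 0.003, -1.566)
matchbox 1 [ 0.425   0.2677 -1.5718] 0.63 target (0.4245, 0.2692, 0.003, -1.566)
tape_roll 1 [0.5985 0.107  0.    ] 0.39 target (0.5988, 0.1076, 0.003, 0)
```

View pics/i1.png

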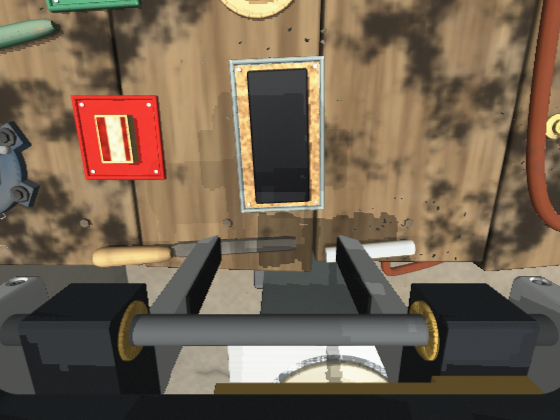

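View pics/i2.png

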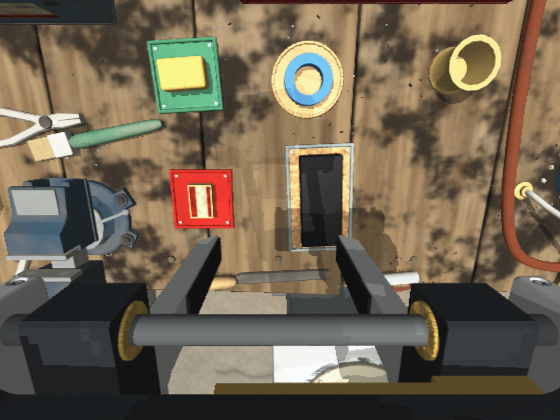

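View pics/i_top.png

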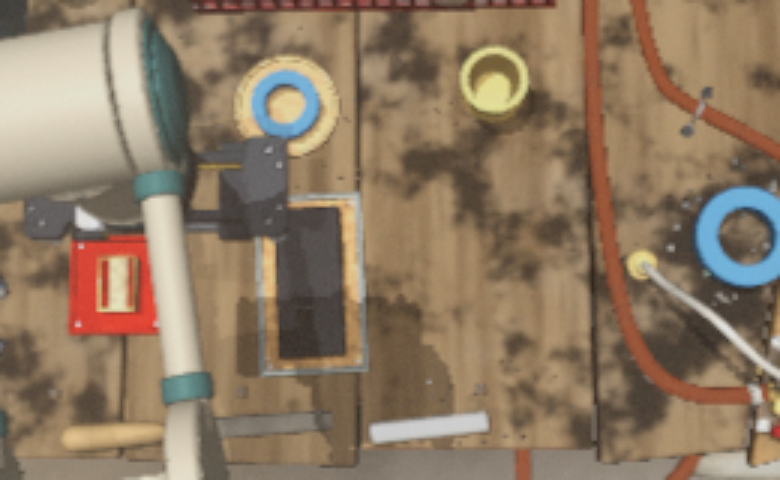

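i1 and i2 show the pad centred lengthwise in the cork tray at (320,200 in i2), the matchbox square in the red tray (200,201), the wax in the green tray (181,72) and the roll in the dish (308,79). The mould stands where it did (465,66). Fits put everything within about 1.5 mm of its tray's centre, and the arm is clear, so I hand in.

```bash
python3 - <<'E'
from h import *
r.hold(.3); r.sign_off(); print(telemetry.current_t())
E
```

```text
the job is handed in; nothing more can be done
the job is handed in; nothing more can be done
```

The job is done and handed in at about 60 s of the 99 s allowed. I moved the matchbox to the red tray, the wax to the green tray, the roll to the dish and last the cleared pad, lengthwise, to the cork tray. Each was set down with force-guarded contact.

**Last checks:**
- **Placing:** The final wrist-camera fits put each piece within about 1.5 mm and 0.02 rad of its tray's pose. All four look flat and central in the pictures.
- **Pad:** It did not move measurably while the roll was taken off (within 0.2 mm and 0.002 rad). While it carried more, I could only compare the networks' rougher estimates, which agreed within a few mm.
- **Mould:** It looks unmoved in the pictures. The last network call gave no usable outline for it, so I have no final fit.

**What failed or disagreed:**
- **Failed first grasp:** The first try at the matchbox closed on air above it and disturbed nothing. A gentle touch on bare table showed the fingertips about 6.5 mm behind the reported TCP, not 25 mm ahead, and I used that length from then on.
- **Heights:** Heights fitted from the wrist camera read 2 to 5 mm low throughout, but were right relative to each other.
- **Cameras:** The scene and top cameras differed from the wrist camera by 2 to 4 mm in y. I used the wrist camera, which agreed with itself within about 1.5 mm after a half turn.
- **Wax block:** It gripped at 62 mm, not the 64 mm given.

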